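# Load a slide tray into the scanner and push it home

### The arm

A 6-joint arm with a two-finger parallel gripper is mounted at the origin on a cart in front of the work surface, level with it; the furniture and walls round the work are solid. World frame = base frame: x ahead of the robot, y to its left, z up, the work surface at z = 0. Lengths are in m, angles in degrees, forces in N, time in s.
With the tool pointing down it reaches from about 0.35 to 1 m from the base axis. Payload 7.1 kg.
Tool frame: the origin (TCP) lies midway between the tips of the shut fingers; the grasp point (between the pads) lies 19 mm behind it (pinch_z is the distance from the TCP to the grasp point, in m); z points along the fingers, y is the line along which they close (so a half turn about z gives the same grasp; the last joint's range is limited). The gripper opens to 85 mm and grips with 20 to 120 N. Pads are 22 mm wide; open, the fingers measure 114 mm over their backs; the gripper's body (76 mm by 85 mm) begins 54 mm behind the grasp point. The pads swing forward as they close: fully open they stand 13 mm farther back than shut.
Start: joints at [62.166, 24.242, 93.386, -0, 62.372, -1.089], TCP at [0.281, 0.558, 0.231] pointing down, gripper open.
Joint ranges: [-172.04, 172.04], [-51.8, 120.97], [4.93, 147.93], [-75.15, 255.16], [6.16, 154.13], [-145.62, 145.62]. Speed limits (degrees/s): [136.94, 136.94, 172.46, 180, 180, 180].

### API

Orientations are given as [roll, pitch, yaw] about the fixed x, y, z axes, in that order (R = Rz(yaw) Ry(pitch) Rx(roll)).
In Python, from cell import * gives the robot as it stands.
- The arm moves only by the shell command python3 -m pendant 'ROWS' [FORCE]. ROWS is JSON, a list of rows, each an object of numbers: "dx", "dy", "dz": the shift along the tool's x, y, z in mm; "wx", "wy", "wz": the turn, a rotation vector about the tool's x, y, z in rad; "claw": the finger opening in mm, from 0 to 85.4. A call has 1 to 10 rows; each row shifts and turns the commanded pose from where the row before left it, along the tool's axes as they then stand; what a row does not reach is not made up. A row lasts 1/12 s, in which the tool goes at most 41.7 mm and 7.16 degrees, less where a joint would pass 70% of its speed; a pose out of reach is approached as far as the arm can. A call with a gripper value outside its range is refused whole. The fingers move at their own pace and stop on an object; FORCE is the grip in N (left out, the last holds). Time passes only in rows, so rows that do not move let the fingers close. It gives the time, the measured TCP pose, the force, the opening and the grip force at its end, in the units of the state.
- get_state(): the state, without advancing time (a new reading comes with each control period).
- get_image(name): name is "scene" or "top"; returns the picture (480x640x3 uint8, blue, green, red); there is no depth.
- camera_model(name): a dict with "fx", "fy", "cx", "cy" (pixels), "rvec" (rotation vector, rad) and "tvec" (3), from world to camera coordinates, as OpenCV has them. Camera axes: x right, y down, z forward; pixel columns grow to the right and rows downward; lengths in m; the calibration is good to about 2 mm. A picture is of the moment at which its call begins. camera_model takes no time and is no camera call.
- finish_job(): hands the job in; it is judged then, once.
The state is a dict: "time_s": time; "joints": joint angles; "dq": joint speeds; "effort": joint torques, N m; "tcp_pos": TCP position; "tcp_rot": TCP orientation; "ft_force": force on the tool from outside, world axes, zero at the start; "ft_torque": the same for the moment, N m; "opening": finger opening in m; "grasp_force": force on a finger pad.
Only numpy, scipy, OpenCV 4.12 (cv2) and the standard library are available. Lean on these libraries where they do the work, as an engineer would, in place of code of your own. Each camera call takes 0.05 s, during which the arm holds its last target. There are 200 camera calls.

### The job

Load the slide tray into the slide scanner: lift it by its upright grip plate over the lip at the open end of the track and lower it until it sits flat, its two guide pins between the guide bars and its tall rear wall on the lip's side. Let go, then push gently on the middle of the rear wall, along the centre line (off-centre it jams; do not force it), until the tray is fully home and square against the buffers under the scanner head, and leave it there. Keep the tray upright and leave the beaker and the small bottle standing where they are.

Things in the scene. Friction and masses are not known exactly. Their poses are not given: they have to be found in the camera images.
- tray: Loose grey plastic tray for microscope slides, 160 mm long (its x) by 130 mm wide (its y), about 0.35 kg. Origin at the centre of its underside; z up; +x is its leading end, which enters the scanner first. It stands on two side runners along x (18 mm high, 8 mm wide, at y = +-60 mm). Deck from z = 18 to 23 mm, carrying four glass slides.
- tray_grip (a point): Middle of the tray's upright grip plate (tray x = 0, y = 0, z = 45 mm): it stands on the deck, 12 mm thick (tray y), 36 mm long (tray x), from z = 23 to 63 mm. The tray balances here.
- tray_push (a point): Middle of the outer face of the tray's rear wall (tray x = -80 mm, y = 0, z = 38 mm), marked by a dark 22 mm finger pad. The wall is 5 mm thick, 126 mm wide, z = 23 to 53 mm. Pushed here the tray slides with 1 to 4 N; pushed 15 to 25 mm or more to either side it skews and jams; within 10 mm it runs freely.
- tray_pins (a point): Midway between the tray's two guide pins, below the rear part of the deck (tray x = -48 mm, y = 0, z = 10 mm). Pins with rubber sleeves, 19 mm in diameter with round lower ends, at tray x = -62 and -34 mm, y = 0, reaching down to z = 1 mm. They are close together and grippy, hence the jamming.
- scanner: Slide scanner fixed to the bench: aluminium base with an open track, white head over its far end. Origin on the bench surface below the loading place; z up; +x is the way the tray is pushed. Base 190 mm wide, x = -106 to 216 mm, its top is the track floor at z = 8 mm. Two steel guide bars along x from x = -88 to 160 mm, inner faces at y = +-11 mm, each 8 mm wide, tops at z = 22 mm.
- scanner_load (a point): Loading place: where the tray's origin is when it has been lowered at the open end (scanner x = 0, y = 0, z = 8 mm), tray x along scanner x. There is room of about 12 mm either way along x; sideways the pins have 1.5 mm play (the round pin ends lead themselves in) on each side between the guide bars.
- scanner_home (a point): Where the tray's origin is when it is fully home (scanner x = 120 mm, y = 0, z = 8 mm): its leading end then rests on two rubber buffers at scanner x = 200 mm, and its rear wall is at x = 40 mm, 55 mm outside the head.
- scanner_lip (a point): Middle of the top of the lip across the track's open end: a bar from scanner x = -100 to -92 mm, 150 mm wide, its top at z = 22 mm, 14 mm above the track floor. The tray must go over it.
- scanner_head (a point): Middle of the lower front edge of the scanner head: it spans scanner x = 95 to 205 mm, underside at z = 81 mm, top at z = 108 mm, side cheeks with inner faces at y = +-85 mm; a camera tube (52 mm across, at x = 168 mm) stands on it up to z = 183 mm. The tray with its grip plate passes below; a gripper holding the plate does not.
- beaker: Bystander: clear plastic beaker, 74 mm across, 90 mm high, standing loose on the bench; origin at the centre of its underside.
- small_bottle: Bystander: small bottle with blue cap, 56 mm across, 102 mm high, standing loose on the bench; origin at the centre of its underside.

How it is judged:
By the outcome, as a careful person would: the job done as asked, in the order asked, and still so for the second after the job is handed in, with the robot touching nothing.
It also fails if it takes over 51 s, if anything falls off the work surface, if the arm or the gripper's body presses on something with over 40 N, if the wrist force passes 120 N, or if a joint passes its speed limit or range.

## Working session

There is one attempt and no reset: what is moved stays moved. The work goes in short steps, Python scripts to look and compute and a shell command to move; the robot and the scene stay as the last step left them, time stands still between calls to the robot, and variables do not carry over. Pictures are saved under pics/ and viewed, at most 10 in all, crops included, and the job is handed in when it is done.

```bash
mkdir -p pics
python3 - <<'E'
from cell import *
import cv2
for n in("scene","top"):
    cv2.imwrite(f"pics/{n}0.png",get_image(n))
    print(camera_model(n))
s=get_state();print(s)
E
```

```text
{'fx': 480.9590953026653, 'fy': 480.9590953026653, 'cx': 318.9542298965098, 'cy': 241.7177460600325, 'rvec': array([ 1.9853465 , -0.62089763,  0.34957677]), 'tvec': array([-0.48448163,  0.22240596,  1.00151674])}
{'fx': 612.1044811201542, 'fy': 612.1044811201542, 'cx': 321.9984660316564, 'cy': 233.83410312452997, 'rvec': array([ 2.09798917, -2.15264201,  0.21507867]), 'tvec': array([8.92568273e-04, 5.86511927e-01, 1.46532823e+00])}
{'time_s': 0.1, 'joints': array([ 6.21662322e+01,  2.42805467e+01,  9.34262333e+01,  3.53362674e-04,
        6.23710525e+01, -1.08949899e+00]), 'dq': array([-0.0366149 , -0.11248447, -0.24239028, -0.04808563,  0.05097667,
        0.01534746]), 'effort': array([-1.33362966e-03, -5.58425403e+01, -2.82443243e+01, -1.07416961e-04,
        3.03189503e-03,  3.02353794e-05]), 'tcp_pos': array([0.28101628, 0.5577246 , 0.23062366]), 'tcp_rot': array([-1.79922188e+02, -1.79271152e-03,  1.53255566e+02]), 'ft_force': array([-0.66175982,  0.47845262, -0.56885019]), 'ft_torque': array([-0.00656483, -0.00312802,  0.0516245 ]), 'grasp_force': 0.0, 'opening': 0.08526836339351226}
```

View pics/scene0.png

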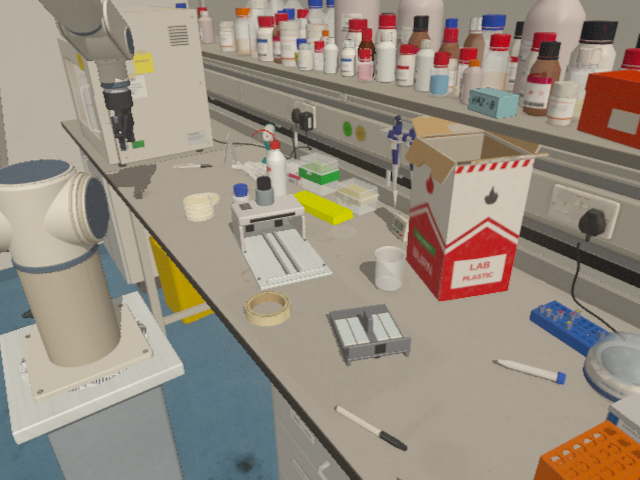

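View pics/top0.png

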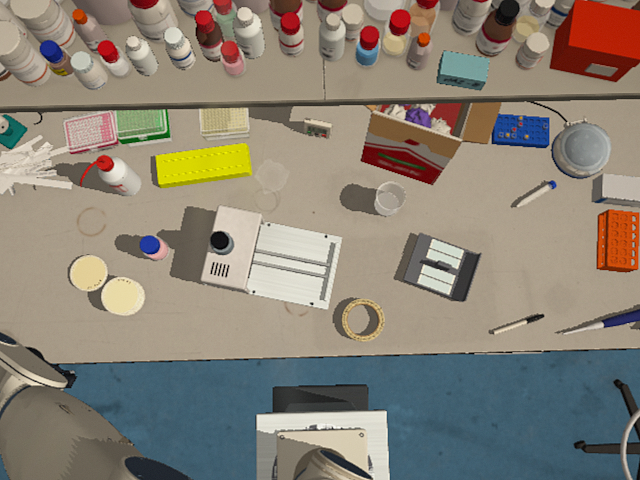

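The scene view shows the tray at about (370,333) and the scanner at about (280,240). In the top view the tray is centred near (440,267) with its dark rear wall to the right. The track's open end is near (335,272), the beaker at (390,198) and the bottle at (152,246).

Run:
```python
import cv2
im=cv2.imread("pics/top0.png")
a=cv2.resize(im[210:315,240:350],None,fx=5,fy=5,interpolation=cv2.INTER_CUBIC)
b=cv2.resize(im[225:310,395:490],None,fx=6,fy=6,interpolation=cv2.INTER_CUBIC)
cv2.imwrite("pics/a.png",a);cv2.imwrite("pics/b.png",b)
```

```text
(no output)
```

View pics/a.png

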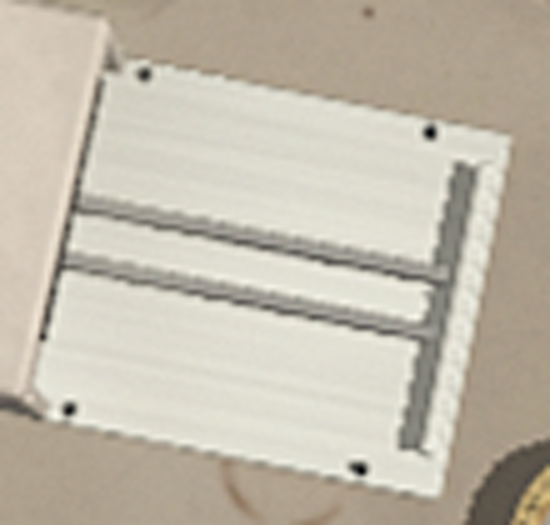

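View pics/b.png

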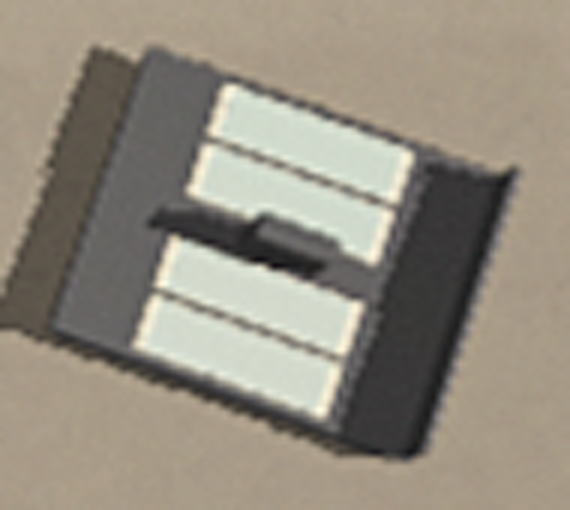

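The crops show these features, measured in the original picture: four base screws, two base corners at the open end, and the tray's leading corners, wall-top corners and grip-plate top. I'll cast them onto their known planes.

```bash
cat > h.py <<'E'
import numpy as np,cv2
from cell import *
from scipy.spatial.transform import Rotation as Ro
def ray(px,z,n="top"):
    c=camera_model(n);R,_=cv2.Rodrigues(np.array(c["rvec"]));t=np.array(c["tvec"])
    d=R.T@np.array([(px[0]-c["cx"])/c["fx"],(px[1]-c["cy"])/c["fy"],1]);C=-R.T@t
    return (C+d*(z-C[2])/d[2])[:2]
def proj(P,n):
    c=camera_model(n);K=np.array([[c["fx"],0,c["cx"]],[0,c["fy"],c["cy"]],[0,0,1.]])
    return cv2.projectPoints(np.array(P,float).reshape(-1,3),np.array(c["rvec"]),np.array(c["tvec"]),K,None)[0].reshape(-1,2)
def fit(L,W):
    L=np.array(L);W=np.array(W);l=L-L.mean(0);w=W-W.mean(0)
    a=np.arctan2((l[:,0]*w[:,1]-l[:,1]*w[:,0]).sum(),(l*w).sum())
    R=np.array([[np.cos(a),-np.sin(a)],[np.sin(a),np.cos(a)]])
    o=W.mean(0)-R@L.mean(0);return o,np.degrees(a),(W-o-L@R.T)*1e3
def goto(target,yaw):  # shift in tool axes (mm) and wz (rad) for tool-down pose
    s=get_state();R=Ro.from_euler("xyz",s["tcp_rot"],degrees=True);D=Ro.from_euler("xyz",[180,0,yaw],degrees=True)
    return (R.inv().apply(np.array(target)-s["tcp_pos"])*1e3).round(1),(R.inv()*D).as_rotvec().round(4)
E
cat > m.py <<'E'
from h import *
g=cv2.cvtColor(cv2.imread("pics/top0.png"),6).astype(float)
oa=lambda p,s,o:((p[0]+.5)/s-.5+o[0],(p[1]+.5)/s-.5+o[1])
sc=[]
for p in[(145,75),(430,132),(69,409),(360,468)]:
    x,y=map(round,oa(p,5,(240,210)));w=g[y-3:y+4,x-3:x+4];w=np.clip(np.median(w)-15-w,0,None)
    yy,xx=np.mgrid[-3:4,-3:4];sc.append(ray((x+(w*xx).sum()/w.sum(),y+(w*yy).sum()/w.sum()),.008))
co=[ray(oa(p,5,(240,210)),.008) for p in[(512,137),(438,496)]]
sc=np.array(sc);co=np.array(co)
print("screw dists",np.linalg.norm(sc[0]-sc[2]),np.linalg.norm(sc[1]-sc[3]),"width",np.linalg.norm(co[0]-co[1]))
m1,m2,m3=(sc[0]+sc[2])/2,(sc[1]+sc[3])/2,co.mean(0)
print(m1,m2,m3)
ax=[np.degrees(np.arctan2(*(v[::-1]))) for v in(sc[0]-sc[1],sc[2]-sc[3],m1-m3)]
ay=[np.degrees(np.arctan2(*(v[::-1])))-90 for v in(sc[2]-sc[0],sc[3]-sc[1],co[1]-co[0])]
print("yaw",ax,ay)
bars=[ray(oa(p,5,(240,210)),.022) for p in[(80,203),(445,272),(65,259),(435,331)]];print("bars mid",(bars[0]+bars[2])/2,(bars[1]+bars[3])/2)
yaw=np.mean(ax[:2]+ay);u=np.array([np.cos(np.radians(yaw)),np.sin(np.radians(yaw))])
n=np.array([-u[1],u[0]]);mid=np.mean([m1,m2],0);print("corner n offset",(m3-mid)@n, "bars n",[(b-mid)@n*1e3 for b in bars])
load=mid+u*((m3-mid)@u+.106);print("load",load,"yaw",yaw)
T=[(150,47,.08,-.065,.023),(52,335,.08,.065,.023),(518,170,-.08,-.063,.053),(425,458,-.08,.063,.053),(298,236,0,0,.063)]
o,a,r=fit([t[2:4] for t in T],[ray(oa(t[:2],6,(395,225)),t[4]) for t in T]);print("tray",o,a,r.round(1))
print("grip alone",ray(oa((298,236),6,(395,225)),.063))
print("beaker",ray((389,208),0),"bottle",ray((152,240),.1),get_state()["joints"])
for y in(a+90,a-90,a,a+180):print(y,goto([*o,.15],y))
E
python3 m.py
```

```text
screw dists 0.17818519522335668 0.17789610784071153 width 0.1871856743611337
[0.53796665 0.14193712] [ 0.50460977 -0.00383124] [ 0.49508076 -0.04432821]
yaw [np.float64(77.05485197124683), np.float64(77.16656569980724), np.float64(77.03412929324408)] [np.float64(76.6487628401016), np.float64(76.55838249176816), np.float64(76.69118141213079)]
bars mid [0.54085416 0.15814142] [ 0.50032242 -0.02627377]
corner n offset -0.00032702187175333834 bars n [np.float64(-13.451043007970672), np.float64(-16.465011842804582), np.float64(15.963674250164685), np.float64(13.834423278383127)]
load [0.5189244 0.0589558] yaw 76.82394888301093
tray [ 0.50032763 -0.31157611] 67.93454552611156 [[-0.3 -1.2]
 [-1.3 -2.1]
 [ 0.3  2.2]
 [-0.6  1.8]
 [ 2.  -0.6]]
grip alone [ 0.50234879 -0.31220356]
beaker [ 0.66138944 -0.1911063 ] bottle [0.57299083 0.39522919] [ 6.21662322e+01  2.42805467e+01  9.34262333e+01  3.53362674e-04
  6.23710525e+01 -1.08949899e+00]
157.93454552611155 (array([-587. , -677.5,   81.5]), array([-0.0014, -0.0001, -0.0817]))
-22.065454473888437 (array([-587. , -677.5,   81.5]), array([-1.0000e-04,  2.1000e-03,  3.0599e+00]))
67.93454552611156 (array([-587. , -677.5,   81.5]), array([-1.1000e-03,  1.0000e-03,  1.4891e+00]))
247.93454552611155 (array([-587. , -677.5,   81.5]), array([-1.0000e-03, -1.1000e-03, -1.6525e+00]))
```

```bash
python3 -m pendant '[{"dx":-25,"dy":-29},{"dx":-25,"dy":-29},{"dx":-25,"dy":-29},{"dx":-25,"dy":-29},{"dx":-25,"dy":-29},{"dx":-25,"dy":-29},{"dx":-25,"dy":-29},{"dx":-25,"dy":-29},{"dx":-25,"dy":-29},{"dx":-25,"dy":-29}]'
python3 -m pendant '[{"dx":-25,"dy":-29},{"dx":-25,"dy":-29},{"dx":-25,"dy":-29},{"dx":-25,"dy":-29},{"dx":-25,"dy":-29},{"dx":-25,"dy":-29},{"dx":-25,"dy":-29},{"dx":-25,"dy":-29},{"dx":-25,"dy":-29},{"dx":-25,"dy":-29}]'
python3 -m pendant '[{"wz":0.12},{"wz":0.12},{"wz":0.12},{"wz":0.12},{"wz":0.12},{"wz":0.12},{"wz":0.12},{"wz":0.12},{"wz":0.12},{"wz":0.12}]'
python3 -c "
from h import *
print(goto([.5015,-.3119,.12],67.9),get_state()['joints'])"
```

```text
(array([-588.2, -677.2,  111.5]), array([-1.1000e-03,  1.0000e-03,  1.4897e+00])) [ 6.21662322e+01  2.42805467e+01  9.34262333e+01  3.53362674e-04
  6.23710525e+01 -1.08949899e+00]$[0]: bad value
$[0]: bad value
$[0]: bad value
```

```bash
python3 -m pendant '[{"dx":-25.0,"dy":-29.0,"dz":0,"wx":0,"wy":0,"wz":0,"claw":85}]'; python3 -m pendant --help 2>&1 | head -20
```

```text
time_s: 0.18
tcp_pos: [0.29, 0.5251, 0.2311]
tcp_rot: [179.8, -0.1, 153.4]
ft_force: [1.4, -0.8, 0.1]
opening: 0.0851
grasp_force: 0.0
invalid input: not JSON, or not a number
```

```bash
python3 -m pendant '[{"dx":-25,"dy":-29,"dz":0,"wx":0,"wy":0,"wz":0,"claw":85},{"dx":-25,"dy":-29,"dz":0,"wx":0,"wy":0,"wz":0,"claw":85},{"dx":-25,"dy":-29,"dz":0,"wx":0,"wy":0,"wz":0,"claw":85},{"dx":-25,"dy":-29,"dz":0,"wx":0,"wy":0,"wz":0,"claw":85},{"dx":-25,"dy":-29,"dz":0,"wx":0,"wy":0,"wz":0,"claw":85},{"dx":-25,"dy":-29,"dz":0,"wx":0,"wy":0,"wz":0,"claw":85},{"dx":-25,"dy":-29,"dz":0,"wx":0,"wy":0,"wz":0,"claw":85},{"dx":-25,"dy":-29,"dz":0,"wx":0,"wy":0,"wz":0,"claw":85},{"dx":-25,"dy":-29,"dz":0,"wx":0,"wy":0,"wz":0,"claw":85},{"dx":-25,"dy":-29,"dz":0,"wx":0,"wy":0,"wz":0,"claw":85}]'
python3 -m pendant '[{"dx":-25,"dy":-29,"claw":85},{"dx":-25,"dy":-29,"claw":85},{"dx":-25,"dy":-29,"claw":85},{"dx":-25,"dy":-29,"claw":85},{"dx":-25,"dy":-29,"claw":85},{"dx":-25,"dy":-29,"claw":85},{"dx":-25,"dy":-29,"claw":85},{"dx":-25,"dy":-29,"claw":85},{"dx":-25,"dy":-29,"claw":85},{"dx":-25,"dy":-29,"claw":85}]'
python3 -c "
from h import *
print(goto([.5015,-.3119,.12],67.9),get_state()['joints'])"
```

```text
time_s: 1.02
tcp_pos: [0.383, 0.1477, 0.2313]
tcp_rot: [-180.0, -0.0, 153.3]
ft_force: [0.5, -0.5, 0.4]
opening: 0.085
grasp_force: 0.0
(array([-312.5, -357.3,  111.3]), array([-1.0000e-04,  0.0000e+00,  1.4902e+00])) [ 1.94281196e+01  5.75230523e+00  1.19048290e+02 -2.04169128e-03
  5.52041044e+01 -4.38502747e+01]$[0]: bad value
```

```bash
python3 -m pendant '[{"dx":-25,"dy":-29,"dz":0,"wx":0,"wy":0,"wz":0,"claw":85},{"dx":-25,"dy":-29,"dz":0,"wx":0,"wy":0,"wz":0,"claw":85},{"dx":-25,"dy":-29,"dz":0,"wx":0,"wy":0,"wz":0,"claw":85},{"dx":-25,"dy":-29,"dz":0,"wx":0,"wy":0,"wz":0,"claw":85},{"dx":-25,"dy":-29,"dz":0,"wx":0,"wy":0,"wz":0,"claw":85},{"dx":-25,"dy":-29,"dz":0,"wx":0,"wy":0,"wz":0,"claw":85},{"dx":-25,"dy":-29,"dz":0,"wx":0,"wy":0,"wz":0,"claw":85},{"dx":-25,"dy":-29,"dz":0,"wx":0,"wy":0,"wz":0,"claw":85},{"dx":-25,"dy":-28,"dz":0,"wx":0,"wy":0,"wz":0,"claw":85},{"dx":-25,"dy":-28,"dz":0,"wx":0,"wy":0,"wz":0,"claw":85}]'
python3 -m pendant '[{"dx":0,"dy":0,"dz":0,"wx":0,"wy":0,"wz":0.12,"claw":85},{"dx":0,"dy":0,"dz":0,"wx":0,"wy":0,"wz":0.12,"claw":85},{"dx":0,"dy":0,"dz":0,"wx":0,"wy":0,"wz":0.12,"claw":85},{"dx":0,"dy":0,"dz":0,"wx":0,"wy":0,"wz":0.12,"claw":85},{"dx":0,"dy":0,"dz":0,"wx":0,"wy":0,"wz":0.12,"claw":85},{"dx":0,"dy":0,"dz":0,"wx":0,"wy":0,"wz":0.12,"claw":85},{"dx":0,"dy":0,"dz":0,"wx":0,"wy":0,"wz":0.12,"claw":85},{"dx":0,"dy":0,"dz":0,"wx":0,"wy":0,"wz":0.12,"claw":85},{"dx":0,"dy":0,"dz":0,"wx":0,"wy":0,"wz":0.12,"claw":85},{"dx":0,"dy":0,"dz":0,"wx":0,"wy":0,"wz":0.12,"claw":85}]'
python3 -c "
from h import *
print(goto([.5015,-.3119,.12],67.9),get_state()['joints'])"
```

```text
time_s: 1.85
tcp_pos: [0.4767, -0.2222, 0.2311]
tcp_rot: [180.0, -0.0, 153.2]
ft_force: [0.8, 0.6, 0.4]
opening: 0.0851
grasp_force: 0.0
time_s: 2.68
tcp_pos: [0.4766, -0.2201, 0.231]
tcp_rot: [-180.0, -0.0, 84.2]
ft_force: [1.3, -0.9, -0.3]
opening: 0.0846
grasp_force: 0.0
(array([-88.9,  34.2, 110.9]), array([-8.000e-04, -2.000e-04,  2.838e-01])) [-2.60809981e+01  1.59037735e+01  1.05986395e+02 -1.37717848e-03
  5.81569049e+01 -2.02397023e+01]
```

```bash
python3 -m pendant '[{"dx":-18,"dy":7,"dz":22,"wx":0,"wy":0,"wz":0,"claw":85},{"dx":-18,"dy":7,"dz":22,"wx":0,"wy":0,"wz":0,"claw":85},{"dx":-18,"dy":7,"dz":22,"wx":0,"wy":0,"wz":0,"claw":60},{"dx":-18,"dy":7,"dz":22,"wx":0,"wy":0,"wz":0,"claw":60},{"dx":-17,"dy":6,"dz":22,"wx":0,"wy":0,"wz":0,"claw":60},{"dx":0,"dy":0,"dz":0,"wx":0,"wy":0,"wz":0.1,"claw":60},{"dx":0,"dy":0,"dz":0,"wx":0,"wy":0,"wz":0.1,"claw":60},{"dx":0,"dy":0,"dz":0,"wx":0,"wy":0,"wz":0.08,"claw":60},{"dx":0,"dy":0,"dz":0,"wx":0,"wy":0,"wz":0,"claw":60}]'
python3 - <<'E'
from h import *
print(goto([.5015,-.3119,.029],67.9))
s=get_image("scene");t=get_image("top")
cv2.imwrite("pics/c.png",cv2.resize(s[200:380,300:440],None,fx=3.3,fy=3.3,interpolation=2))
p=get_state()['tcp_pos'];print(proj([p,[.5015,-.3119,.063]],"scene"))
E
```

```text
time_s: 3.43
tcp_pos: [0.5018, -0.3119, 0.1206]
tcp_rot: [-179.9, -0.0, 68.3]
ft_force: [-0.2, 0.3, 0.4]
opening: 0.0601
grasp_force: 0.0
(array([-0.1, -0.2, 91.6]), array([-0.0013, -0.0003,  0.0067]))
[[371.01850456 289.64411515]
 [369.82761517 313.32429034]]
```

View pics/c.png

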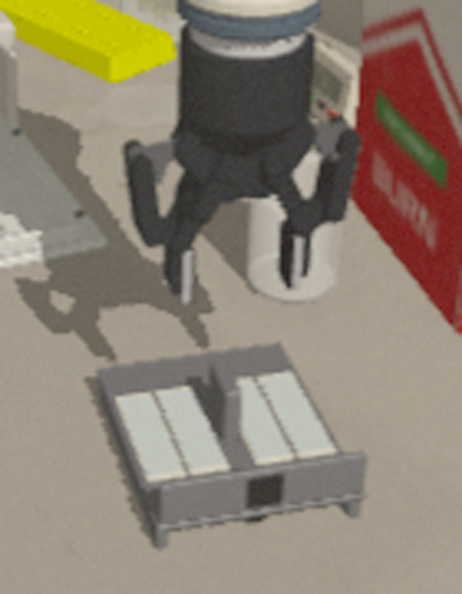

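The fingers straddle the plate: its top is near crop (225,370), where (230,374) was predicted. Now descend and grip.

```bash
python3 -m pendant '[{"dx":0,"dy":0,"dz":22,"wx":0,"wy":0,"wz":0,"claw":60},{"dx":0,"dy":0,"dz":22,"wx":0,"wy":0,"wz":0,"claw":60},{"dx":0,"dy":0,"dz":17,"wx":0,"wy":0,"wz":0,"claw":60},{"dx":0,"dy":0,"dz":12,"wx":0,"wy":0,"wz":0,"claw":60},{"dx":0,"dy":0,"dz":9,"wx":0,"wy":0,"wz":0,"claw":60},{"dx":0,"dy":0,"dz":8,"wx":0,"wy":0,"wz":0,"claw":60},{"dx":0,"dy":0,"dz":0,"wx":0,"wy":0,"wz":0,"claw":60},{"dx":0,"dy":0,"dz":0,"wx":0,"wy":0,"wz":0,"claw":25},{"dx":0,"dy":0,"dz":0,"wx":0,"wy":0,"wz":0,"claw":25}]' 20
python3 -m pendant '[{"dx":0,"dy":0,"dz":0,"wx":0,"wy":0,"wz":0,"claw":18},{"dx":0,"dy":0,"dz":0,"wx":0,"wy":0,"wz":0,"claw":14},{"dx":0,"dy":0,"dz":0,"wx":0,"wy":0,"wz":0,"claw":10},{"dx":0,"dy":0,"dz":0,"wx":0,"wy":0,"wz":0,"claw":5},{"dx":0,"dy":0,"dz":0,"wx":0,"wy":0,"wz":0,"claw":0},{"dx":0,"dy":0,"dz":0,"wx":0,"wy":0,"wz":0,"claw":0},{"dx":0,"dy":0,"dz":0,"wx":0,"wy":0,"wz":0,"claw":0}]' 50
```

```text
time_s: 4.28
tcp_pos: [0.5028, -0.3124, 0.0321]
tcp_rot: [179.9, 0.0, 68.5]
ft_force: [0.9, -0.3, 0.0]
opening: 0.0369
grasp_force: 0.0
time_s: 4.87
tcp_pos: [0.5022, -0.3121, 0.0321]
tcp_rot: [180.0, 0.0, 68.5]
ft_force: [-3.3, 2.2, 6.7]
opening: 0.0112
grasp_force: 50.3
```

```bash
python3 -m pendant '[{"dx":0,"dy":0,"dz":-4,"wx":0,"wy":0,"wz":0,"claw":0},{"dx":0,"dy":0,"dz":-8,"wx":0,"wy":0,"wz":0,"claw":0},{"dx":0,"dy":0,"dz":-12,"wx":0,"wy":0,"wz":0,"claw":0},{"dx":0,"dy":0,"dz":-16,"wx":0,"wy":0,"wz":0,"claw":0},{"dx":0,"dy":0,"dz":-18,"wx":0,"wy":0,"wz":0,"claw":0},{"dx":0,"dy":0,"dz":-18,"wx":0,"wy":0,"wz":0,"claw":0},{"dx":0,"dy":0,"dz":-16,"wx":0,"wy":0,"wz":0,"claw":0},{"dx":0,"dy":0,"dz":-8,"wx":0,"wy":0,"wz":0,"claw":0},{"dx":0,"dy":0,"dz":0,"wx":0,"wy":0,"wz":-0.05,"claw":0},{"dx":0,"dy":0,"dz":0,"wx":0,"wy":0,"wz":-0.1,"claw":0}]'
python3 -c "
from h import *
print(goto([.5190,.0585,.12],76.9))"
```

```text
time_s: 5.7
tcp_pos: [0.5026, -0.3123, 0.1327]
tcp_rot: [179.9, 0.0, 77.2]
ft_force: [-0.0, -1.3, -4.8]
opening: 0.0112
grasp_force: 48.8
(array([365.2, -66.4,  12.3]), array([0.0019, 0.0006, 0.0047]))
```

```bash
python3 -m pendant '[{"dx":8,"dy":-1.5,"dz":0,"wx":0,"wy":0,"wz":0,"claw":0},{"dx":18,"dy":-3,"dz":0,"wx":0,"wy":0,"wz":0,"claw":0},{"dx":26,"dy":-5,"dz":0,"wx":0,"wy":0,"wz":0,"claw":0},{"dx":30,"dy":-5.5,"dz":0,"wx":0,"wy":0,"wz":0,"claw":0},{"dx":30,"dy":-5.5,"dz":0,"wx":0,"wy":0,"wz":0,"claw":0},{"dx":30,"dy":-5.5,"dz":0,"wx":0,"wy":0,"wz":0,"claw":0},{"dx":30,"dy":-5.5,"dz":0,"wx":0,"wy":0,"wz":0,"claw":0},{"dx":30,"dy":-5.5,"dz":0,"wx":0,"wy":0,"wz":0,"claw":0},{"dx":30,"dy":-5.5,"dz":0,"wx":0,"wy":0,"wz":0,"claw":0},{"dx":30,"dy":-5.5,"dz":0,"wx":0,"wy":0,"wz":0,"claw":0}]'
python3 -m pendant '[{"dx":30,"dy":-5.5,"dz":0,"wx":0,"wy":0,"wz":0,"claw":0},{"dx":28,"dy":-5,"dz":0,"wx":0,"wy":0,"wz":0,"claw":0},{"dx":22,"dy":-4,"dz":0,"wx":0,"wy":0,"wz":0,"claw":0},{"dx":14,"dy":-2.5,"dz":0,"wx":0,"wy":0,"wz":0,"claw":0},{"dx":7,"dy":-1,"dz":0,"wx":0,"wy":0,"wz":0,"claw":0},{"dx":2,"dy":-0.5,"dz":0,"wx":0,"wy":0,"wz":0.005,"claw":0},{"dx":0,"dy":0,"dz":0,"wx":0,"wy":0,"wz":0,"claw":0},{"dx":0,"dy":0,"dz":0,"wx":0,"wy":0,"wz":0,"claw":0},{"dx":0,"dy":0,"dz":0,"wx":0,"wy":0,"wz":0,"claw":0}]'
python3 - <<'E'
from h import *
print(goto([.5190,.0585,.12],76.9))
t=get_image("top");s=get_image("scene");cv2.imwrite("pics/t1.png",t);cv2.imwrite("pics/s1.png",s)
a=cv2.resize(t[195:320,235:360],None,fx=4.4,fy=4.4,interpolation=2)
b=cv2.resize(s[180:305,215:345],None,fx=4.4,fy=4.4,interpolation=2)[:550]
cv2.imwrite("pics/d.png",a);cv2.imwrite("pics/e.png",b)
E
```

```text
time_s: 6.53
tcp_pos: [0.5136, -0.044, 0.1314]
tcp_rot: [-180.0, -0.0, 76.9]
ft_force: [1.3, 0.6, -4.4]
opening: 0.0113
grasp_force: 48.8
time_s: 7.28
tcp_pos: [0.5191, 0.0577, 0.1313]
tcp_rot: [-180.0, 0.0, 76.7]
ft_force: [-0.1, 0.5, -3.4]
opening: 0.0114
grasp_force: 48.8
(array([ 0.7, -0.2, 11.3]), array([-0.0002,  0.0002, -0.0038]))
```

View pics/d.png

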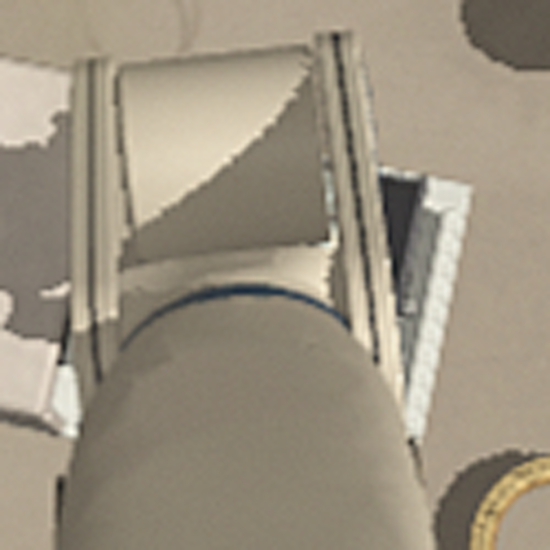

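View pics/e.png

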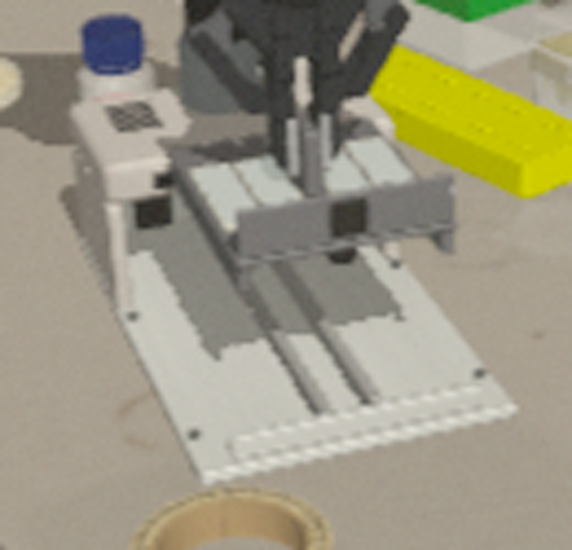

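The top view is blocked by the arm. The scene crop shows the tray level over the track, with the pad at (349,214), the lip in front, and screws at (133,315), (194,433), (480,372) and (397,263). I'll cross-check the scanner line with these screws.

Run:
```python
from h import *
oa=lambda p:((p[0]+.5)/4.4-.5+215,(p[1]+.5)/4.4-.5+180)
g=cv2.cvtColor(cv2.imread("pics/s1.png"),6).astype(float)
W=[]
for p in[(397,263),(480,372),(133,315),(194,433)]:
    x,y=map(round,oa(p));w=g[y-2:y+3,x-2:x+3];w=np.clip(np.median(w)-15-w,0,None)
    yy,xx=np.mgrid[-2:3,-2:3];c=(x+(w*xx).sum()/w.sum(),y+(w*yy).sum()/w.sum());W.append(ray(c,.008,"scene"))
W=np.array(W);print(W.round(4).tolist(),np.linalg.norm(W[0]-W[2]),np.linalg.norm(W[1]-W[3]))
# compare with top: order upper-left,upper-right,lower-left,lower-right = (-y side)
m1,m2=(W[0]+W[2])/2,(W[1]+W[3])/2;print("scene mids",m1,m2,np.degrees(np.arctan2(*(m1-m2)[::-1])))
u=np.array([np.cos(np.radians(76.85)),np.sin(np.radians(76.85))]);n=np.array([-u[1],u[0]])
tm=np.array([[.53797,.14194],[.50461,-.00383]])
L=np.array([.519,.0585]);print("n of mids rel load (mm): scene",[(m-L)@n*1e3 for m in(m1,m2)],"top",[(m-L)@n*1e3 for m in tm])
s=get_state();p=s["tcp_pos"];y=np.radians(s["tcp_rot"][2]);R=np.array([[np.cos(y),-np.sin(y)],[np.sin(y),np.cos(y)]])
zb=p[2]-.0321
f=lambda a,b,z:[*(p[:2]+R@np.array([a,b])),zb+z]
q=proj([f(-.08,0,.038),f(-.08,.063,.053),f(-.08,-.063,.053),f(0,0,.063)],"scene")
print("expected pad, wall corners(+y,-y), plate in crop:",((q-[215,180]+.5)*4.4-.5).round(0))
```

```text
[[0.6227, 0.1291], [0.5876, -0.0191], [0.4491, 0.1675], [0.4153, 0.0205]] 0.17776203030757307 0.17682037100366313
scene mids [0.5359066  0.14833001] [0.50146275 0.00067804] 76.86902205226018
n of mids rel load (mm): scene [np.float64(3.9731572553022367), np.float64(3.9228210533135766)] top [np.float64(0.5101330981327811), np.float64(-0.1674856362968086)]
expected pad, wall corners(+y,-y), plate in crop: [[348. 220.]
 [236. 215.]
 [454. 176.]
 [303. 124.]]
```

The two cameras disagree by about 4 mm sideways. I'll take the middle and lower to just above the bars, then let the contact force show the remaining offset.

```bash
python3 -m pendant '[{"dx":3,"dy":-2,"dz":6,"wx":0,"wy":0,"wz":-0.003,"claw":0},{"dx":0,"dy":0,"dz":12,"wx":0,"wy":0,"wz":0,"claw":0},{"dx":0,"dy":0,"dz":16,"wx":0,"wy":0,"wz":0,"claw":0},{"dx":0,"dy":0,"dz":16,"wx":0,"wy":0,"wz":0,"claw":0},{"dx":0,"dy":0,"dz":14,"wx":0,"wy":0,"wz":0,"claw":0},{"dx":0,"dy":0,"dz":8,"wx":0,"wy":0,"wz":0,"claw":0},{"dx":0,"dy":0,"dz":3,"wx":0,"wy":0,"wz":0,"claw":0},{"dx":0,"dy":0,"dz":0,"wx":0,"wy":0,"wz":0,"claw":0},{"dx":0,"dy":0,"dz":0,"wx":0,"wy":0,"wz":0,"claw":0},{"dx":0,"dy":0,"dz":0,"wx":0,"wy":0,"wz":0,"claw":0}]'
python3 -m pendant '[{"dx":0,"dy":0,"dz":1,"wx":0,"wy":0,"wz":0,"claw":0},{"dx":0,"dy":0,"dz":1,"wx":0,"wy":0,"wz":0,"claw":0},{"dx":0,"dy":0,"dz":1,"wx":0,"wy":0,"wz":0,"claw":0},{"dx":0,"dy":0,"dz":1,"wx":0,"wy":0,"wz":0,"claw":0},{"dx":0,"dy":0,"dz":1,"wx":0,"wy":0,"wz":0,"claw":0},{"dx":0,"dy":0,"dz":0,"wx":0,"wy":0,"wz":0,"claw":0},{"dx":0,"dy":0,"dz":0,"wx":0,"wy":0,"wz":0,"claw":0}]'
python3 -c "
from h import *
s=get_state();R=Ro.from_euler('xyz',s['tcp_rot'],degrees=True);print('tool force',R.inv().apply(s['ft_force']),'torque',R.inv().apply(s['ft_torque']),s['tcp_pos'][2]-.0321)"
```

```text
time_s: 8.22
tcp_pos: [0.5185, 0.062, 0.057]
tcp_rot: [179.9, -0.0, 76.9]
ft_force: [0.9, 0.3, -4.4]
opening: 0.0112
grasp_force: 48.8
time_s: 8.8
tcp_pos: [0.5179, 0.062, 0.0512]
tcp_rot: [-180.0, 0.0, 76.9]
ft_force: [-0.7, 0.3, -3.2]
opening: 0.0114
grasp_force: 48.8
tool force [ 0.12360592 -0.72701715  3.23584334] torque [ 0.03313734  0.05798373 -0.03602343] 0.019134718869582873
```

```bash
cat > f.py <<'E'
from h import *
s=get_state();R=Ro.from_euler('xyz',s['tcp_rot'],degrees=True);print('tool force',R.inv().apply(s['ft_force']).round(2),'torque',R.inv().apply(s['ft_torque']).round(3),'traybottom',s['tcp_pos'][2]-.0321)
E
python3 -m pendant '[{"dx":0,"dy":0,"dz":1,"wx":0,"wy":0,"wz":0,"claw":0},{"dx":0,"dy":0,"dz":1,"wx":0,"wy":0,"wz":0,"claw":0},{"dx":0,"dy":0,"dz":1,"wx":0,"wy":0,"wz":0,"claw":0},{"dx":0,"dy":0,"dz":0,"wx":0,"wy":0,"wz":0,"claw":0}]';python3 f.py
python3 -m pendant '[{"dx":0,"dy":0,"dz":1,"wx":0,"wy":0,"wz":0,"claw":0},{"dx":0,"dy":0,"dz":1,"wx":0,"wy":0,"wz":0,"claw":0},{"dx":0,"dy":0,"dz":0,"wx":0,"wy":0,"wz":0,"claw":0},{"dx":0,"dy":0,"dz":0,"wx":0,"wy":0,"wz":0,"claw":0}]';python3 f.py
```

```text
time_s: 9.13
tcp_pos: [0.5177, 0.062, 0.0481]
tcp_rot: [-180.0, 0.0, 76.9]
ft_force: [0.0, 0.0, -3.3]
opening: 0.0112
grasp_force: 49.1
tool force [0.04 0.04 3.34] torque [0.106 0.054 0.054] traybottom 0.01604010943439524
time_s: 9.47
tcp_pos: [0.5171, 0.0619, 0.0461]
tcp_rot: [-179.9, 0.0, 76.9]
ft_force: [-3.1, 0.5, -0.5]
opening: 0.0109
grasp_force: 49.3
tool force [-0.17 -3.15  0.48] torque [ 0.677 -0.043  0.195] traybottom 0.013958713084108926
```

```bash
python3 -m pendant '[{"dx":0,"dy":-0.7,"dz":0,"wx":0,"wy":0,"wz":0,"claw":0},{"dx":0,"dy":-0.7,"dz":0,"wx":0,"wy":0,"wz":0,"claw":0},{"dx":0,"dy":-0.6,"dz":0,"wx":0,"wy":0,"wz":0,"claw":0},{"dx":0,"dy":0,"dz":0,"wx":0,"wy":0,"wz":0,"claw":0},{"dx":0,"dy":0,"dz":0,"wx":0,"wy":0,"wz":0,"claw":0}]';python3 f.py
python3 -m pendant '[{"dx":0,"dy":0,"dz":1,"wx":0,"wy":0,"wz":0,"claw":0},{"dx":0,"dy":0,"dz":1,"wx":0,"wy":0,"wz":0,"claw":0},{"dx":0,"dy":0,"dz":0,"wx":0,"wy":0,"wz":0,"claw":0},{"dx":0,"dy":0,"dz":0,"wx":0,"wy":0,"wz":0,"claw":0}]';python3 f.py
```

```text
time_s: 9.88
tcp_pos: [0.5165, 0.0624, 0.0464]
tcp_rot: [179.9, -0.0, 76.9]
ft_force: [-0.6, 0.3, -3.2]
opening: 0.0111
grasp_force: 48.9
tool force [ 0.15 -0.61  3.16] torque [-0.046  0.018  0.025] traybottom 0.014309040294031829
time_s: 10.22
tcp_pos: [0.516, 0.0624, 0.0442]
tcp_rot: [-180.0, 0.0, 76.9]
ft_force: [0.7, -0.0, -3.8]
opening: 0.0113
grasp_force: 48.9
tool force [0.16 0.69 3.83] torque [ 0.025  0.045 -0.034] traybottom 0.012109764797412707
```

```bash
python3 -m pendant '[{"dx":0,"dy":0,"dz":1,"wx":0,"wy":0,"wz":0,"claw":0},{"dx":0,"dy":0,"dz":1,"wx":0,"wy":0,"wz":0,"claw":0},{"dx":0,"dy":0,"dz":1,"wx":0,"wy":0,"wz":0,"claw":0},{"dx":0,"dy":0,"dz":0,"wx":0,"wy":0,"wz":0,"claw":0},{"dx":0,"dy":0,"dz":0,"wx":0,"wy":0,"wz":0,"claw":0}]';python3 f.py
python3 -m pendant '[{"dx":0,"dy":0,"dz":0.7,"wx":0,"wy":0,"wz":0,"claw":0},{"dx":0,"dy":0,"dz":0.6,"wx":0,"wy":0,"wz":0,"claw":0},{"dx":0,"dy":0,"dz":0,"wx":0,"wy":0,"wz":0,"claw":0},{"dx":0,"dy":0,"dz":0,"wx":0,"wy":0,"wz":0,"claw":0}]';python3 f.py
```

```text
time_s: 10.63
tcp_pos: [0.5159, 0.0624, 0.0412]
tcp_rot: [-180.0, 0.0, 76.9]
ft_force: [0.7, -0.5, -3.9]
opening: 0.0114
grasp_force: 48.8
tool force [-0.31  0.8   3.93] torque [-0.025  0.088 -0.008] traybottom 0.009121780151720243
time_s: 10.97
tcp_pos: [0.5161, 0.0624, 0.0401]
tcp_rot: [180.0, -0.0, 76.9]
ft_force: [0.3, -0.4, -2.8]
opening: 0.0112
grasp_force: 49.1
tool force [-0.37  0.38  2.75] torque [ 0.082  0.012 -0.008] traybottom 0.00798167777279258
```

```bash
python3 -m pendant '[{"dx":0,"dy":0,"dz":0.5,"wx":0,"wy":0,"wz":0,"claw":0},{"dx":0,"dy":0,"dz":0,"wx":0,"wy":0,"wz":0,"claw":0},{"dx":0,"dy":0,"dz":0,"wx":0,"wy":0,"wz":0,"claw":0}]';python3 f.py
python3 -m pendant '[{"dx":0,"dy":0,"dz":0,"wx":0,"wy":0,"wz":0,"claw":14},{"dx":0,"dy":0,"dz":0,"wx":0,"wy":0,"wz":0,"claw":20},{"dx":0,"dy":0,"dz":0,"wx":0,"wy":0,"wz":0,"claw":30},{"dx":0,"dy":0,"dz":0,"wx":0,"wy":0,"wz":0,"claw":40},{"dx":0,"dy":0,"dz":0,"wx":0,"wy":0,"wz":0,"claw":40},{"dx":0,"dy":0,"dz":0,"wx":0,"wy":0,"wz":0,"claw":40}]' 20;python3 f.py
```

```text
time_s: 11.22
tcp_pos: [0.5161, 0.0624, 0.0401]
tcp_rot: [180.0, -0.0, 76.9]
ft_force: [-2.9, -0.4, 6.1]
opening: 0.0112
grasp_force: 50.3
tool force [-1.04 -2.73 -6.09] torque [ 0.454 -0.092 -0.017] traybottom 0.007957176540419997
time_s: 11.72
tcp_pos: [0.516, 0.0624, 0.0395]
tcp_rot: [180.0, 0.0, 76.9]
ft_force: [0.2, -0.8, -0.8]
opening: 0.0401
grasp_force: 0.0
tool force [-0.71  0.37  0.76] torque [ 0.086  0.032 -0.034] traybottom 0.00738077519993189
```

```bash
python3 -m pendant '[{"dx":0,"dy":0,"dz":-8,"wx":0,"wy":0,"wz":0,"claw":40},{"dx":0,"dy":0,"dz":-16,"wx":0,"wy":0,"wz":0,"claw":40},{"dx":0,"dy":0,"dz":-20,"wx":0,"wy":0,"wz":0,"claw":40},{"dx":0,"dy":0,"dz":-12,"wx":0,"wy":0,"wz":0,"claw":40},{"dx":-10,"dy":0,"dz":0,"wx":0,"wy":0,"wz":0,"claw":40},{"dx":-25,"dy":0,"dz":0,"wx":0,"wy":0,"wz":0,"claw":40},{"dx":-30,"dy":0,"dz":0,"wx":0,"wy":0,"wz":0,"claw":0},{"dx":-30,"dy":0,"dz":0,"wx":0,"wy":0,"wz":0,"claw":0},{"dx":-20,"dy":0,"dz":0,"wx":0,"wy":0,"wz":0,"claw":0},{"dx":0,"dy":0,"dz":0,"wx":0,"wy":0,"wz":0,"claw":0}]'
python3 - <<'E'
from h import *
t=get_image("top");s=get_image("scene");cv2.imwrite("pics/t2.png",t)
b=cv2.resize(s[180:305,215:345],None,fx=4,fy=4,interpolation=2)
a=cv2.resize(t[200:320,240:350],None,fx=4.15,fy=4.15,interpolation=2)
a=cv2.resize(a,(280*500//305,500)) if 0 else a[:498]
w=np.zeros((500,800,3),np.uint8);b=cv2.resize(b,(390,375));a=cv2.resize(a,(400,436));w[:375,:390]=b;w[:436,400:]=a
cv2.imwrite("pics/f.png",w)
E
```

```text
time_s: 12.55
tcp_pos: [0.4884, -0.0527, 0.0951]
tcp_rot: [-179.9, 0.0, 76.8]
ft_force: [0.2, 0.5, -0.8]
opening: -0.0002
grasp_force: 0.0
```

View pics/f.png

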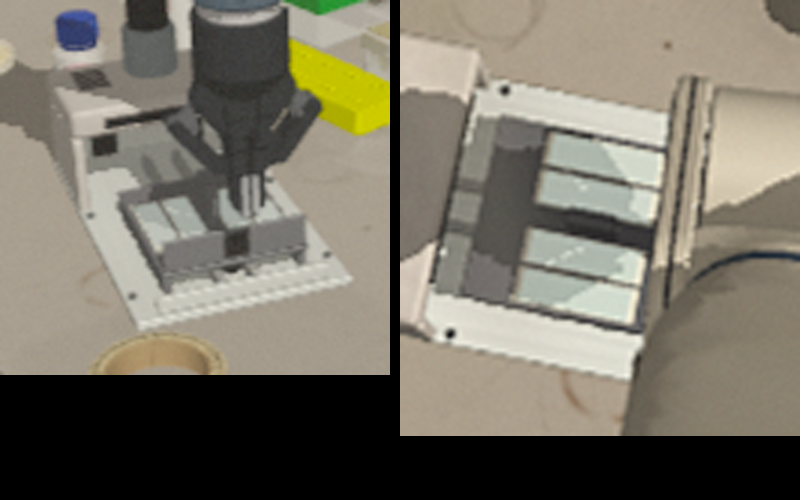

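Tray is seated square between the bars behind the lip (dark pad at left-panel (236,240)), and the shut fingers are clear behind the wall. Go down, then approach the wall.

```bash
python3 -m pendant '[{"dx":0,"dy":0.6,"dz":15,"wx":0,"wy":0,"wz":0,"claw":0},{"dx":0,"dy":0,"dz":18,"wx":0,"wy":0,"wz":0,"claw":0},{"dx":0,"dy":0,"dz":12,"wx":0,"wy":0,"wz":0,"claw":0},{"dx":0,"dy":0,"dz":7,"wx":0,"wy":0,"wz":0,"claw":0},{"dx":4,"dy":0,"dz":0,"wx":0,"wy":0,"wz":0,"claw":0},{"dx":5,"dy":0,"dz":0,"wx":0,"wy":0,"wz":0,"claw":0},{"dx":4,"dy":0,"dz":0,"wx":0,"wy":0,"wz":0,"claw":0},{"dx":2,"dy":0,"dz":0,"wx":0,"wy":0,"wz":0,"claw":0},{"dx":0,"dy":0,"dz":0,"wx":0,"wy":0,"wz":0,"claw":0}]';python3 f.py
python3 -m pendant '[{"dx":1.5,"dy":0,"dz":0,"wx":0,"wy":0,"wz":0,"claw":0},{"dx":1.5,"dy":0,"dz":0,"wx":0,"wy":0,"wz":0,"claw":0},{"dx":1.5,"dy":0,"dz":0,"wx":0,"wy":0,"wz":0,"claw":0},{"dx":1.5,"dy":0,"dz":0,"wx":0,"wy":0,"wz":0,"claw":0},{"dx":1.5,"dy":0,"dz":0,"wx":0,"wy":0,"wz":0,"claw":0},{"dx":1.5,"dy":0,"dz":0,"wx":0,"wy":0,"wz":0,"claw":0},{"dx":1.5,"dy":0,"dz":0,"wx":0,"wy":0,"wz":0,"claw":0},{"dx":1.5,"dy":0,"dz":0,"wx":0,"wy":0,"wz":0,"claw":0}]';python3 f.py
```

```text
time_s: 13.4
tcp_pos: [0.4947, -0.0345, 0.0442]
tcp_rot: [179.9, -0.0, 77.0]
ft_force: [0.1, 0.5, 0.8]
opening: -0.0001
grasp_force: 0.0
tool force [ 0.49  0.01 -0.84] torque [0.002 0.046 0.034] traybottom 0.01209708244308036
time_s: 14.07
tcp_pos: [0.4967, -0.0235, 0.0436]
tcp_rot: [-180.0, 0.0, 76.9]
ft_force: [-1.1, -2.3, 2.4]
opening: 0.0001
grasp_force: 1.3
tool force [-2.49 -0.57 -2.35] torque [-0.009 -0.422  0.049] traybottom 0.011457279088967341
```

```bash
python3 -m pendant '[{"dx":1.5,"dy":0,"dz":0,"wx":0,"wy":0,"wz":0,"claw":0},{"dx":2,"dy":0,"dz":0,"wx":0,"wy":0,"wz":0,"claw":0},{"dx":2,"dy":0,"dz":0,"wx":0,"wy":0,"wz":0,"claw":0},{"dx":2,"dy":0,"dz":0,"wx":0,"wy":0,"wz":0,"claw":0},{"dx":2,"dy":0,"dz":0,"wx":0,"wy":0,"wz":0,"claw":0},{"dx":2,"dy":0,"dz":0,"wx":0,"wy":0,"wz":0,"claw":0},{"dx":2,"dy":0,"dz":0,"wx":0,"wy":0,"wz":0,"claw":0},{"dx":2,"dy":0,"dz":0,"wx":0,"wy":0,"wz":0,"claw":0}]';python3 f.py
python3 -m pendant '[{"dx":2,"dy":0,"dz":0,"wx":0,"wy":0,"wz":0,"claw":0},{"dx":2,"dy":0,"dz":0,"wx":0,"wy":0,"wz":0,"claw":0},{"dx":2,"dy":0,"dz":0,"wx":0,"wy":0,"wz":0,"claw":0},{"dx":2,"dy":0,"dz":0,"wx":0,"wy":0,"wz":0,"claw":0},{"dx":2,"dy":0,"dz":0,"wx":0,"wy":0,"wz":0,"claw":0},{"dx":2,"dy":0,"dz":0,"wx":0,"wy":0,"wz":0,"claw":0},{"dx":2,"dy":0,"dz":0,"wx":0,"wy":0,"wz":0,"claw":0},{"dx":2,"dy":0,"dz":0,"wx":0,"wy":0,"wz":0,"claw":0},{"dx":2,"dy":0,"dz":0,"wx":0,"wy":0,"wz":0,"claw":0},{"dx":2,"dy":0,"dz":0,"wx":0,"wy":0,"wz":0,"claw":0}]';python3 f.py
```

```text
time_s: 14.73
tcp_pos: [0.5002, -0.0082, 0.0435]
tcp_rot: [180.0, 0.0, 76.9]
ft_force: [-0.8, -3.6, 1.9]
opening: -0.0002
grasp_force: 1.4
tool force [-3.73  0.03 -1.87] torque [ 0.002 -0.437  0.03 ] traybottom 0.011444320638842882
time_s: 15.57
tcp_pos: [0.5047, 0.0113, 0.0435]
tcp_rot: [-180.0, 0.0, 76.9]
ft_force: [-1.0, -2.6, 1.9]
opening: 0.0002
grasp_force: 1.5
tool force [-2.78 -0.42 -1.91] torque [ 0.006 -0.429 -0.014] traybottom 0.011407745430957371
```

```bash
python3 -m pendant '[{"dx":2.5,"dy":0,"dz":0,"wx":0,"wy":0,"wz":0,"claw":0},{"dx":2.5,"dy":0,"dz":0,"wx":0,"wy":0,"wz":0,"claw":0},{"dx":2.5,"dy":0,"dz":0,"wx":0,"wy":0,"wz":0,"claw":0},{"dx":2.5,"dy":0,"dz":0,"wx":0,"wy":0,"wz":0,"claw":0},{"dx":2.5,"dy":0,"dz":0,"wx":0,"wy":0,"wz":0,"claw":0},{"dx":2.5,"dy":0,"dz":0,"wx":0,"wy":0,"wz":0,"claw":0},{"dx":2.5,"dy":0,"dz":0,"wx":0,"wy":0,"wz":0,"claw":0},{"dx":2.5,"dy":0,"dz":0,"wx":0,"wy":0,"wz":0,"claw":0},{"dx":2.5,"dy":0,"dz":0,"wx":0,"wy":0,"wz":0,"claw":0},{"dx":2.5,"dy":0,"dz":0,"wx":0,"wy":0,"wz":0,"claw":0}]';python3 f.py
```

```text
time_s: 16.4
tcp_pos: [0.5104, 0.0357, 0.0435]
tcp_rot: [-180.0, 0.0, 76.9]
ft_force: [-0.8, -2.3, 3.0]
opening: -0.0
grasp_force: 1.5
tool force [-2.45 -0.21 -3.  ] torque [ 0.021 -0.509 -0.03 ] traybottom 0.011406517130105716
```

```bash
python3 -m pendant '[{"dx":2.5,"dy":0,"dz":0,"wx":0,"wy":0,"wz":0,"claw":0},{"dx":2.5,"dy":0,"dz":0,"wx":0,"wy":0,"wz":0,"claw":0},{"dx":2.5,"dy":0,"dz":0,"wx":0,"wy":0,"wz":0,"claw":0},{"dx":2.5,"dy":0,"dz":0,"wx":0,"wy":0,"wz":0,"claw":0},{"dx":2.5,"dy":0,"dz":0,"wx":0,"wy":0,"wz":0,"claw":0},{"dx":2.5,"dy":0,"dz":0,"wx":0,"wy":0,"wz":0,"claw":0},{"dx":2.5,"dy":0,"dz":0,"wx":0,"wy":0,"wz":0,"claw":0},{"dx":2.5,"dy":0,"dz":0,"wx":0,"wy":0,"wz":0,"claw":0},{"dx":2.5,"dy":0,"dz":0,"wx":0,"wy":0,"wz":0,"claw":0},{"dx":2.5,"dy":0,"dz":0,"wx":0,"wy":0,"wz":0,"claw":0}]';python3 f.py
```

```text
time_s: 17.23
tcp_pos: [0.516, 0.0601, 0.0435]
tcp_rot: [-180.0, 0.0, 76.9]
ft_force: [0.0, -3.0, 2.5]
opening: 0.0001
grasp_force: 1.5
tool force [-2.94  0.7  -2.49] torque [ 0.023 -0.448  0.001] traybottom 0.011403645980895459
```

```bash
python3 -m pendant '[{"dx":2,"dy":0,"dz":0,"wx":0,"wy":0,"wz":0,"claw":0},{"dx":2,"dy":0,"dz":0,"wx":0,"wy":0,"wz":0,"claw":0},{"dx":2,"dy":0,"dz":0,"wx":0,"wy":0,"wz":0,"claw":0},{"dx":2,"dy":0,"dz":0,"wx":0,"wy":0,"wz":0,"claw":0},{"dx":2,"dy":0,"dz":0,"wx":0,"wy":0,"wz":0,"claw":0},{"dx":2,"dy":0,"dz":0,"wx":0,"wy":0,"wz":0,"claw":0},{"dx":2,"dy":0,"dz":0,"wx":0,"wy":0,"wz":0,"claw":0},{"dx":2,"dy":0,"dz":0,"wx":0,"wy":0,"wz":0,"claw":0},{"dx":1,"dy":0,"dz":0,"wx":0,"wy":0,"wz":0,"claw":0},{"dx":1,"dy":0,"dz":0,"wx":0,"wy":0,"wz":0,"claw":0}]';python3 f.py
python3 -m pendant '[{"dx":1,"dy":0,"dz":0,"wx":0,"wy":0,"wz":0,"claw":0},{"dx":1,"dy":0,"dz":0,"wx":0,"wy":0,"wz":0,"claw":0},{"dx":1,"dy":0,"dz":0,"wx":0,"wy":0,"wz":0,"claw":0},{"dx":1,"dy":0,"dz":0,"wx":0,"wy":0,"wz":0,"claw":0}]';python3 f.py
```

```text
time_s: 18.07
tcp_pos: [0.5201, 0.0775, 0.0435]
tcp_rot: [-180.0, 0.0, 76.9]
ft_force: [-0.7, -2.2, 1.1]
opening: -0.0002
grasp_force: 1.5
tool force [-2.28 -0.24 -1.08] torque [ 0.056 -0.489  0.024] traybottom 0.011412064258528289
time_s: 18.4
tcp_pos: [0.5209, 0.0813, 0.0435]
tcp_rot: [-180.0, 0.0, 76.9]
ft_force: [-1.3, -2.1, 2.4]
opening: -0.0001
grasp_force: 1.4
tool force [-2.32 -0.81 -2.4 ] torque [-0.004 -0.45   0.021] traybottom 0.01140727656045109
```

```bash
python3 -m pendant '[{"dx":1,"dy":0,"dz":0,"wx":0,"wy":0,"wz":0,"claw":0},{"dx":1,"dy":0,"dz":0,"wx":0,"wy":0,"wz":0,"claw":0},{"dx":1,"dy":0,"dz":0,"wx":0,"wy":0,"wz":0,"claw":0},{"dx":1,"dy":0,"dz":0,"wx":0,"wy":0,"wz":0,"claw":0}]';python3 f.py
```

```text
time_s: 18.73
tcp_pos: [0.5218, 0.0852, 0.0435]
tcp_rot: [-180.0, 0.0, 76.9]
ft_force: [-0.9, -3.0, 1.8]
opening: 0.0002
grasp_force: 1.4
tool force [-3.1  -0.16 -1.76] torque [ 0.    -0.466  0.007] traybottom 0.011396537848243897
```

```bash
python3 -m pendant '[{"dx":1,"dy":0,"dz":0,"wx":0,"wy":0,"wz":0,"claw":0},{"dx":1,"dy":0,"dz":0,"wx":0,"wy":0,"wz":0,"claw":0},{"dx":1,"dy":0,"dz":0,"wx":0,"wy":0,"wz":0,"claw":0}]';python3 f.py
```

```text
time_s: 18.98
tcp_pos: [0.5224, 0.0878, 0.0435]
tcp_rot: [-180.0, 0.0, 77.0]
ft_force: [-0.3, -12.7, 4.5]
opening: 0.0001
grasp_force: 6.2
tool force [-12.42   2.52  -4.44] torque [-0.346 -1.996  0.03 ] traybottom 0.011401851308224624
```

```bash
python3 -m pendant '[{"dx":1,"dy":0,"dz":0,"wx":0,"wy":0,"wz":0,"claw":0},{"dx":1,"dy":0,"dz":0,"wx":0,"wy":0,"wz":0,"claw":0}]';python3 f.py
```

```text
time_s: 19.15
tcp_pos: [0.5224, 0.0879, 0.0435]
tcp_rot: [-180.0, 0.2, 77.0]
ft_force: [-2.0, -25.4, 6.3]
opening: 0.0
grasp_force: 12.5
tool force [-25.25   3.78  -6.26] torque [-0.705 -3.965  0.036] traybottom 0.011401166179213558
```

Hard stop reached where home was predicted, after 114 mm of free running. Back off, retreat and look.

```bash
python3 -m pendant '[{"dx":-1,"dy":0,"dz":0,"wx":0,"wy":0,"wz":0,"claw":0},{"dx":-2,"dy":0,"dz":0,"wx":0,"wy":0,"wz":0,"claw":0},{"dx":-5,"dy":0,"dz":0,"wx":0,"wy":0,"wz":0,"claw":0},{"dx":-15,"dy":0,"dz":0,"wx":0,"wy":0,"wz":0,"claw":0},{"dx":-20,"dy":0,"dz":0,"wx":0,"wy":0,"wz":0,"claw":0},{"dx":-5,"dy":0,"dz":-20,"wx":0,"wy":0,"wz":0,"claw":0},{"dx":0,"dy":0,"dz":-35,"wx":0,"wy":0,"wz":0,"claw":0},{"dx":0,"dy":0,"dz":-35,"wx":0,"wy":0,"wz":0,"claw":0},{"dx":-30,"dy":0,"dz":-25,"wx":0,"wy":0,"wz":0,"claw":0},{"dx":-35,"dy":0,"dz":0,"wx":0,"wy":0,"wz":0,"claw":0}]'
python3 -m pendant '[{"dx":-35,"dy":0,"dz":0,"wx":0,"wy":0,"wz":0,"claw":0},{"dx":-38,"dy":0,"dz":0,"wx":0,"wy":0,"wz":0,"claw":0},{"dx":-38,"dy":0,"dz":0,"wx":0,"wy":0,"wz":0,"claw":0},{"dx":-38,"dy":0,"dz":0,"wx":0,"wy":0,"wz":0,"claw":0},{"dx":-38,"dy":0,"dz":0,"wx":0,"wy":0,"wz":0,"claw":0},{"dx":-38,"dy":0,"dz":0,"wx":0,"wy":0,"wz":0,"claw":0},{"dx":-35,"dy":0,"dz":0,"wx":0,"wy":0,"wz":0,"claw":0},{"dx":-20,"dy":0,"dz":0,"wx":0,"wy":0,"wz":0,"claw":0},{"dx":0,"dy":0,"dz":0,"wx":0,"wy":0,"wz":0,"claw":0}]'
python3 - <<'E'
from h import *
t=get_image("top");s=get_image("scene");cv2.imwrite("pics/t3.png",t);cv2.imwrite("pics/s3.png",s)
w=np.zeros((440,800,3),np.uint8);w[:,:395]=cv2.resize(s[170:310,215:341],(395,440),interpolation=2);w[:,405:]=cv2.resize(t[195:315,230:338],(395,440),interpolation=2)
cv2.imwrite("pics/g.png",w)
E
```

```text
time_s: 19.98
tcp_pos: [0.5012, -0.0195, 0.1635]
tcp_rot: [179.4, -0.1, 77.1]
ft_force: [2.0, -0.8, -0.2]
opening: 0.0001
grasp_force: 0.0
time_s: 20.73
tcp_pos: [0.4338, -0.2963, 0.1586]
tcp_rot: [179.9, 0.1, 76.7]
ft_force: [0.4, 0.6, 0.1]
opening: -0.0001
grasp_force: 0.0
```

View pics/g.png

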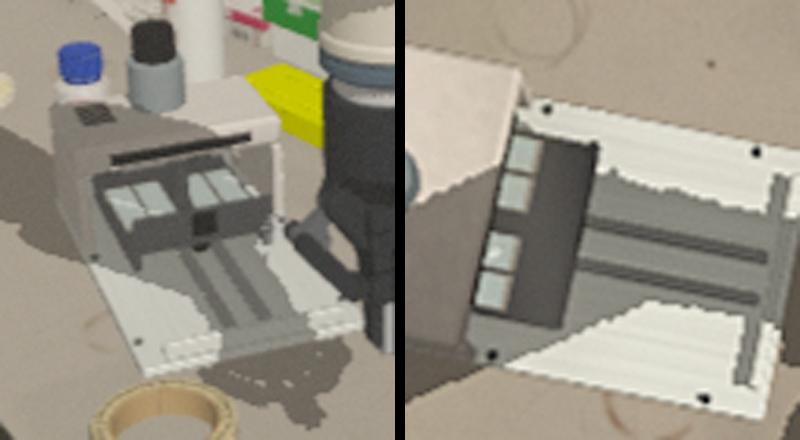

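The tray is under the head, and the top panel shows its wall corners at about (600,147) and (560,327). I'll check squareness and depth numerically.

Run:
```python
from h import *
a=np.radians(76.85);u=np.array([np.cos(a),np.sin(a)]);n=np.array([-u[1],u[0]]);o=np.array([.5189,.059])
P=[ray(((x-405+.5)/3.657-.5+230,(y+.5)/3.667-.5+195),.061) for x,y in[(600,147),(560,327)]]
for p in P:print((p-o)@u*1e3,(p-o)@n*1e3)
d=P[1]-P[0];print("yaw",np.degrees(np.arctan2(d[1],d[0]))-90)
A,B=cv2.imread("pics/top0.png"),cv2.imread("pics/t3.png");D=np.abs(A.astype(int)-B).max(2)
print("beaker diff",D[185:215,375:405].mean(),"bottle diff",D[232:262,138:170].mean())
```

```text
38.136417128950775 -59.596818094975355
38.21046889552676 64.88531401709501
yaw 76.81591596626907
beaker diff 2.0966666666666667 bottle diff 2.2083333333333335
```

```bash
python3 -c "
from cell import *
print(finish_job())"
```

```text
the job is handed in; nothing more can be done
None
```

The tray is loaded and pushed home: it ran freely for 114 mm to a hard stop, its rear wall measures x ≈ 38 mm against the nominal 40 mm (within camera error) and it is square to about 0.1°. The push peaked at about 25 N at the stop. The beaker and bottle look unmoved, and the job was handed in at about 21 s.

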